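# Stand the flopped chopping board back in its rack and flip the keepers up

### The job

The red chopping board has flopped forward in its rack: push it back with the fingertips until it leans on the back bar like the green one, and flip both yellow keeper bars fully up in front of the boards so that neither can flop again. Push, do not lift: neither board may come out of its slot. Keep the green board standing, and leave the things around the rack where they are.

Things in the scene. Friction and masses are not known exactly. Their poses are not given: they have to be found in the camera images.
- rack: Steel chopping-board rack fixed to the table, 120 mm deep (x), 470 mm wide (y). Origin on the table under its centre; +x to its back, away from the robot, z up. A 24 mm wide slot between lips (front 8 mm, back 20 mm high) runs along y at x = 0, its floor 6 mm above the table; a stop halves it into a left bay (centre y = +112.5 mm) and a right bay (y = -112.5 mm), each a few mm wider than a board.
- back_bar_left (a point): Middle of the fixed back bar behind the left bay (8 mm round, 160 mm wide) at rack x = +37 mm, y = +112.5 mm, z = 120 mm. A board stands properly with its foot in the slot, leaning back 10 to 15 degrees on this bar.
- back_bar_right (a point): The same for the right bay (rack y = -112.5 mm).
- fallen_board: Red plastic board, 200 mm wide (y), 170 mm high (z), 12 mm thick (x from 0 to +12 mm), about 0.4 kg, loose. Origin: middle of its lower edge, robot's side. Its foot is in the slot of either bay; it leans 44 degrees towards the robot on that bay's lowered keeper. Pushed back at its upper edge it turns about its foot; past upright it drops onto the back bar by itself.
- fallen_board_top (a point): Middle of the red board's upper edge (centre of the thickness), 170 mm from its foot; at the start about 135 mm above the table, 107 mm in front of the slot. The edge overhangs the keeper bar by about 25 mm towards the robot.
- standing_board: Green plastic board of the same size (its x from -12 mm to 0), loose, already standing properly in the other bay, leaning on its back bar. Origin: middle of its lower edge on the far face.
- standing_board_top (a point): Middle of the green board's upper edge (centre of the thickness), about 170 mm above the table.
- keeper_left (a joint): Keeper of the left bay: a wire U with a yellow crossbar, hinged at rack x = -35 mm, y = +112.5 mm, z = 20 mm, crossbar 85 mm from the hinge. 0: lowered, leaning 35 degrees towards the robot (at the start), on its stop; grows as it is pushed up and back; 0.785 rad: fully up, 10 degrees past upright towards the board, on its other stop. Stays where left (1.5 to 2 N at the bar).
- keeper_left_bar (a point): Middle of the yellow crossbar (8 mm round, 140 mm wide) of the left keeper (rack x = -84 mm, z = 90 mm when lowered; x = -20 mm, z = 104 mm when up).
- keeper_right (a joint): Keeper of the right bay: a wire U with a yellow crossbar, hinged at rack x = -35 mm, y = -112.5 mm, z = 20 mm, crossbar 85 mm from the hinge. 0: lowered, leaning 35 degrees towards the robot (at the start), on its stop; grows as it is pushed up and back; 0.785 rad: fully up, 10 degrees past upright towards the board, on its other stop. Stays where left (1.5 to 2 N at the bar).
- keeper_right_bar (a point): Middle of the yellow crossbar (8 mm round, 140 mm wide) of the right keeper (rack x = -84 mm, z = 90 mm when lowered; x = -20 mm, z = 104 mm when up).
- squeeze_bottle: Yellow round squeeze bottle with a red cap, 54 mm across, 170 mm tall. Loose bystander; origin under its centre.
- pepper_mill: Dark wooden pepper mill, 54 mm across, 160 mm tall. Loose bystander; origin under its centre.
- spice_jar: Amber glass spice jar with a steel cap, 48 mm across, 75 mm tall. Loose bystander; origin under its centre.
- sauce_bowl: White china bowl, 100 mm across, 50 mm tall. Loose bystander; origin under its centre.
- mug: Blue mug, 76 mm across, 90 mm tall, handle towards its +y. Loose bystander; origin under its centre.
Not all that is in view belongs to the job. There is more than one size of the fallen_board; the one meant has the size given above.

How it is judged:
By the outcome, as a careful person would: the job done as asked, in the order asked, and still so for the second after the job is handed in, with the robot touching nothing.
It also fails if it takes over 70 s, if anything falls off the work surface, if the arm or the gripper's body presses on something with over 40 N, if the wrist force passes 120 N, or if a joint passes its speed limit or range.

### The arm

A 6-joint arm with a two-finger parallel gripper is mounted at the origin on the work surface. World frame = base frame: x ahead of the robot, y to its left, z up, the work surface at z = 0. Lengths are in m, angles in rad, forces in N, time in s.
With the tool pointing down it reaches from about 0.375 to 0.9 m from the base axis. Payload 3.1 kg.
Tool frame: the origin (TCP) lies on the centre line of the jaws, within the pads' length; the fingertips stand 19 mm ahead of it and the grasp point (between the pads) is the TCP; z points along the fingers, y is the line along which they close (so a half turn about z gives the same grasp; the last joint's range is limited). The gripper opens to 85 mm and grips with 20 to 120 N. Pads are 22 mm wide; open, the fingers measure 114 mm over their backs; the gripper's body (76 mm by 85 mm) begins 54 mm behind the grasp point. The pads swing forward as they close: fully open they stand 13 mm farther back than shut.
Start: joints at [0.976, 0.527, 1.433, -0, 1.181, -0.178], TCP at [0.253, 0.571, 0.25] pointing down, gripper open.
Joint ranges: [-3.08, 3.08], [-0.75, 2.2], [0.22, 2.44], [-1.43, 4.57], [0, 2.65], [-2.85, 2.85]. Speed limits (rad/s): [2.79, 2.79, 3.14, 3.14, 3.14, 3.14].

### API

Orientations are given as a unit quaternion [x, y, z, w].
In Python, from station import manip, cams, sign_off gives the robot as it stands.
- The arm moves only by the tool carry_out, never from a script. Its argument "targets" is a list that holds one entry, the list of rows, each a list of 7 numbers: the shift along the tool's x, y, z in cm, then the turn, a rotation vector about the tool's x, y, z in degrees, then the finger opening in cm, from 0 to 8.54. A call has 1 to 12 rows; each row is the pose to reach, as a shift and turn from the pose commanded when the call began, along the tool's axes at that moment; what a row does not reach only later rows make up. A row lasts 1/12 s, in which the tool goes at most 41.7 mm and 7.16 degrees, less where a joint would pass 70% of its speed; a pose out of reach is approached as far as the arm can. A call with a gripper value outside its range is refused whole. The fingers move at their own pace and stop on an object; "force" is the grip in N (left out, the last holds). Time passes only in rows, so rows that repeat a pose let the fingers close. It gives the time, the measured TCP pose, the force, the opening and the grip force at its end, in the units of the state.
- manip.sense(): the state, without advancing time (a new reading comes with each control period).
- cams.snapshot(name): name is "side" or "top"; returns the picture (420x560x3 uint8, red, green, blue); there is no depth.
- cams.camera_info(name): a dict with "K" (3x3 intrinsics, pixels), "k1" (the pictures are not rectified: a ray, as slopes to the right and down, at radius r is drawn at 1 + k1 r^2 times it, then the intrinsics apply), "T" (4x4, takes a point from camera to world coordinates). Camera axes: x right, y down, z forward; pixel columns grow to the right and rows downward; lengths in m; the calibration is good to about 2 mm. A picture is of the moment at which its call begins. camera_info takes no time and is no camera call.
- sign_off(): hands the job in; it is judged then, once.
The state is a dict: "t": time; "q": joint angles; "qd": joint speeds; "tau": joint torques, N m; "tcp_pos": TCP position; "tool_rot": TCP orientation; "force": force on the tool from outside, world axes, zero at the start; "ft_torque": the same for the moment, N m; "finger_gap": opening from 0.0 (shut) to 1.0 (fully open); "gripper_force": force on a finger pad.
Only numpy, scipy, OpenCV 4.12 (cv2) and the standard library are available. Lean on these libraries where they do the work, as an engineer would, in place of code of your own. Each camera call takes 0.05 s, during which the arm holds its last target. There are 200 camera calls.

## Working session

There is one attempt and no reset: what is moved stays moved. The work goes in short steps, Python scripts to look and compute and a tool call to move; the robot and the scene stay as the last step left them, time stands still between calls to the robot, and variables do not carry over. Pictures are saved under pics/ and viewed, at most 10 in all, crops included, and the job is handed in when it is done.

Besides the shell and the picture viewer there is one more tool, called after "Request:" as name([rows], argument=value, ...), one row to a line, values as JSON. carry_out: Moves the arm, as the interface text tells. Its arguments: {"type":"object","properties":{"targets":{"type":"array"},"force":{"type":"number"}},"required":["targets"]}

```bash
mkdir -p pics; python3 - <<'E'
from station import manip,cams
import cv2,json
for n in("side","top"):
    cv2.imwrite(f"pics/{n}0.png",cams.snapshot(n)[:,:,::-1]); c=cams.camera_info(n); print(n,c)
s=manip.sense();print(s)
E
```

```text
side {'K': array([[461.73424725,   0.        , 277.64277524],
       [  0.        , 461.73424725, 203.27074121],
       [  0.        ,   0.        ,   1.        ]]), 'k1': -0.052513599732323446, 'T': array([[ 0.98396334, -0.1121296 ,  0.13871953,  0.34723796],
       [-0.17808196, -0.57330566,  0.79975461, -0.95948591],
       [-0.01014747, -0.81163266, -0.58408001,  0.82763828],
       [ 0.        ,  0.        ,  0.        ,  1.        ]])}
top {'K': array([[510.97368749,   0.        , 278.43366737],
       [  0.        , 510.97368749, 215.59401996],
       [  0.        ,   0.        ,   1.        ]]), 'k1': -0.16712074131968946, 'T': array([[ 0.01399718, -0.99093763,  0.1335915 ,  0.36267627],
       [-0.99987736, -0.01480991, -0.0050919 ,  0.01841014],
       [ 0.00702423, -0.13350384, -0.9910234 ,  1.38117158],
       [ 0.        ,  0.        ,  0.        ,  1.        ]])}
{'t': 0.1, 'q': array([ 9.75511117e-01,  5.28387999e-01,  1.43375965e+00, -2.72111710e-06,
        1.18139234e+00, -1.78500201e-01]), 'qd': array([ 1.37248779e-03, -1.89089844e-03, -3.06326001e-03,  4.32716784e-04,
       -2.30355618e-03, -8.59471017e-05]), 'tau': array([-2.11288284e-04, -4.43305886e+01, -1.78584981e+01, -2.22112876e-04,
        3.88432323e-03, -1.40989761e-05]), 'tcp_pos': array([0.25264798, 0.57100641, 0.24942696]), 'tool_rot': array([ 2.06886846e-01,  9.78364393e-01, -9.02174324e-04, -3.66211754e-04]), 'force': array([ 0.57150918, -0.68558872, -0.01171076]), 'ft_torque': array([ 0.02871531, -0.04191224, -0.02258578]), 'gripper_force': 0.0, 'finger_gap': 1.0025181964353593}
```

View pics/side0.png

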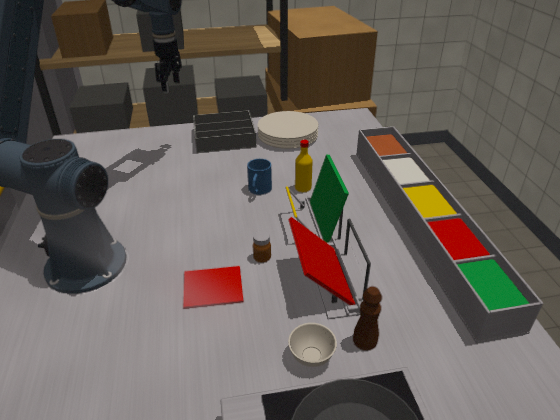

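View pics/top0.png

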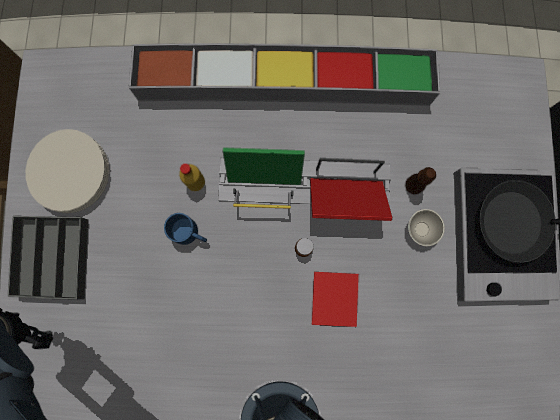

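Side view: the green board stands at (328,200), and the red board leans at (322,262) towards the robot in the near (right) bay. Top view: green is at (263,167), the left keeper's yellow bar at (262,206), and the leaning red at (350,199).

The red candidates are the leaning board at top (350,199), a flat red sheet on the table at top (335,299), and the red bin at (345,70). Only the first has its foot in the rack slot, so it fits the description. I'll confirm that in an enlarged crop.

```bash
python3 - <<'E'
import cv2,numpy as np
a=cv2.imread("pics/top0.png")[140:335,170:450]; b=cv2.imread("pics/side0.png")[140:350,240:420]
a=cv2.resize(a,None,fx=2.8,fy=2.8,interpolation=cv2.INTER_CUBIC);b=cv2.resize(b,None,fx=2.8,fy=2.8,interpolation=cv2.INTER_CUBIC)
cv2.imwrite("pics/top_c.png",a);cv2.imwrite("pics/side_c.png",b)
E
cat > h.py <<'E'
import numpy as np,cv2
from station import manip,cams
CI={n:cams.camera_info(n) for n in("side","top")}
def ray(n,uv):
    c=CI[n];D=np.array([c["k1"],0,0,0,0.])
    p=cv2.undistortPoints(np.array([[uv]],float),c["K"],D,None,None,None)[0,0] if 0 else cv2.undistortPoints(np.array([[uv]],float),c["K"],D)[0,0]
    return c["T"][:3,3],c["T"][:3,:3]@np.array([p[0],p[1],1.])
def at_z(n,uv,z):
    o,d=ray(n,uv);return o+d*(z-o[2])/d[2]
def tri(u1,u2):
    o1,d1=ray("side",u1);o2,d2=ray("top",u2)
    s=np.linalg.lstsq(np.c_[d1,-d2],o2-o1,rcond=None)[0]
    a,b=o1+s[0]*d1,o2+s[1]*d2;return (a+b)/2,np.linalg.norm(a-b)
def proj(n,P):
    c=CI[n];R=c["T"][:3,:3];t=c["T"][:3,3]
    return cv2.projectPoints(np.atleast_2d(P).astype(float),cv2.Rodrigues(R.T)[0],-R.T@t,c["K"],np.array([c["k1"],0,0,0,0.]))[0][:,0]
E
```

```text
(no output)
```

View pics/top_c.png

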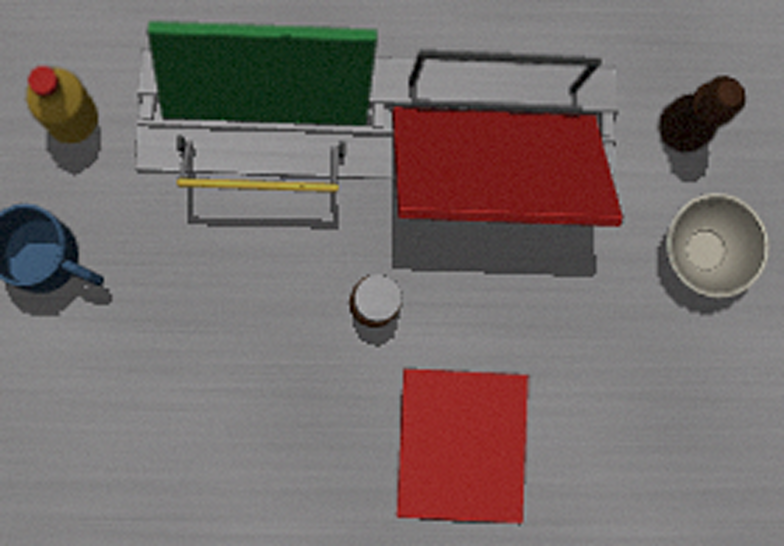

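View pics/side_c.png

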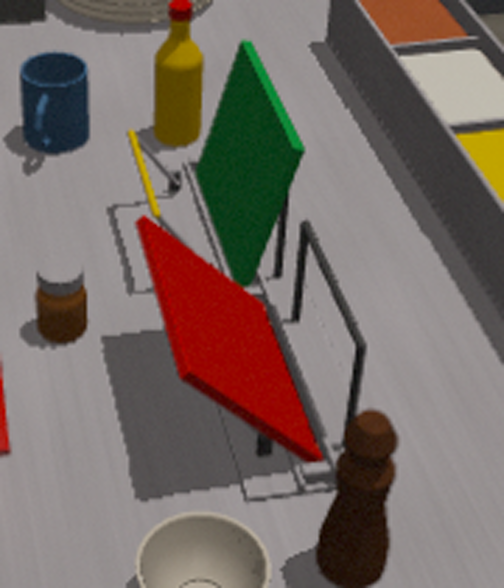

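The crops confirm it. The leaning red board in the rack's right bay (top 310–392, 178–221) is the 200 mm wide one. The flat sheet is smaller, roughly 130 mm, and lies on the table. Next I'll work out the rack pose.

```bash
python3 - <<'E'
from h import *
from scipy.optimize import least_squares
np.set_printoptions(precision=4,suppress=True)
T=lambda x,y:(170+x/2.8,140+y/2.8); S=lambda x,y:(240+x/2.8,140+y/2.8)
# rack points -> pixels
obs=[("top",(-.084,.1825,.09),T(178,183)),("top",(-.084,.0425,.09),T(337,188)),
("top",(.037,-.0325,.120),T(420,55)),("top",(.037,-.1925,.120),T(600,62)),
("side",(-.084,.1825,.09),S(131,133)),("side",(-.084,.0425,.09),S(156,214)),
("side",(.037,-.0325,.120),S(305,226)),("side",(.037,-.1925,.120),S(361,347)),
]
def f(p):
    c,s=np.cos(p[2]),np.sin(p[2]);r=[]
    for n,P,uv in obs:
        W=np.array([p[0]+c*P[0]-s*P[1],p[1]+s*P[0]+c*P[1],P[2]]);r+=list(proj(n,W)[0]-uv)
    return r
r=least_squares(f,[.5,0,0],loss="soft_l1");print(r.x,np.degrees(r.x[2]));print(np.reshape(f(r.x),(-1,2)))
x,y,th=r.x;c,s=np.cos(th),np.sin(th)
W=lambda a,b,z:np.array([x+c*a-s*b,y+s*a+c*b,z])
for k,P in dict(redtop=W(-.107,-.1125,.135),kl=W(-.084,.1125,.09),kr=W(-.084,-.1125,.09),gtop=W(.03,.1125,.17)).items(): print(k,P,proj("top",P),proj("side",P))
for k,uv,z in(("jar",T(376,298),.075),("mug",T(30,235),.09),("bowl",T(717,245),.05),("mill",T(726,95),.16),("bottle",T(42,80),.17)):print(k,at_z("top",uv,z))
for a,b in((T(398,214),S(139,219)),(T(620,220),S(185,376))): print("red edge",tri(b,a))
E
```

```text
[ 0.6414 -0.0616 -0.0247] -1.4125363012129257
[[ 1.5504 -0.1584]
 [-0.5472  0.1948]
 [ 1.3509 -0.0029]
 [-0.5782  0.2971]
 [-0.1104 -0.2245]
 [-0.0152  0.0305]
 [ 0.1574 -0.7446]
 [ 0.0872 -0.3877]]
redtop [ 0.5316 -0.1714  0.135 ] [[352.6262 216.3003]] [[298.589  242.2963]]
kl [0.5602 0.053  0.09  ] [[262.4452 206.2632]] [[290.9884 201.2217]]
kr [ 0.5546 -0.172   0.09  ] [[350.1569 209.7368]] [[307.8387 255.7523]]
gtop [0.6741 0.0502 0.17  ] [[263.6977 155.0821]] [[333.0356 172.7901]]
jar [ 0.46   -0.0556  0.075 ]
mug [0.5115 0.2613 0.09  ]
bowl [ 0.516  -0.3822  0.05  ]
mill [ 0.6373 -0.3611  0.16  ]
bottle [0.6381 0.2414 0.17  ]
red edge (array([ 0.5308, -0.0715,  0.1294]), np.float64(0.00037546143085196083))
red edge (array([ 0.5273, -0.27  ,  0.129 ]), np.float64(0.001659325992712022))
```

```bash
cat >> h.py <<'E'
from scipy.spatial.transform import Rotation as Rn
X0,Y0,TH=.6414,-.0616,-.0247
def rack(a,b,z):
    c,s=np.cos(TH),np.sin(TH);return np.array([X0+c*a-s*b,Y0+s*a+c*b,z])
Rgoal=np.array([[-np.cos(TH),-np.sin(TH),0],[-np.sin(TH),np.cos(TH),0],[0,0,-1]])
def plan(*pts,raw=False):
    s=manip.sense();R=Rn.from_quat(s["tool_rot"]).as_matrix()
    print("t",s["t"],"tcp",s["tcp_pos"],"F",s["force"],"turn",np.degrees(Rn.from_matrix(R.T@Rgoal).as_rotvec()).round(2))
    for p in pts: print(np.round(p,4),"shift cm",(100*R.T@(np.array(p)-s["tcp_pos"])).round(2))
E
python3 - <<'E'
from h import *
plan((.42,.2,.25),rack(-.150,-.1125,.25))
E
```

```text
t 0.1 tcp [0.25264798 0.57100641 0.24942696] F [ 0.57150918 -0.68558872 -0.01171076] turn [ -0.1   -0.04 -22.46]
[0.42 0.2  0.25] shift cm [-3.032e+01 -2.715e+01 -2.000e-02]
[ 0.4887 -0.1704  0.25  ] shift cm [-5.159e+01 -5.824e+01  4.000e-02]
```

Request:
carry_out([
  [[-2.5, -2.3, 0, 0, 0, -2, 0], [-5, -4.5, 0, 0, 0, -4, 0], [-7.5, -6.8, 0, 0, 0, -6, 0], [-10, -9, 0, 0, 0, -8, 0], [-12.6, -11.3, 0, 0, 0, -10, 0], [-15.2, -13.6, 0, 0, 0, -12, 0], [-17.7, -15.8, 0, 0, 0, -14, 0], [-20.2, -18.1, 0, 0, 0, -16, 0], [-22.7, -20.4, 0, 0, 0, -18, 0], [-25.2, -22.6, 0, 0, 0, -20, 0], [-27.8, -24.9, 0, 0, 0, -21.5, 0], [-30.3, -27.2, 0, -0.1, 0, -22.5, 0]],
])

```text
t: 1.1
tcp_pos: [0.4202, 0.1985, 0.2502]
tool_rot: [0.011, 1.0, 0.001, 0.0]
force: [0.9, -0.3, -0.3]
finger_gap: -0.007
gripper_force: 0.0
```

```bash
python3 - <<'E'
from h import *
plan(rack(-.150,-.1125,.25),rack(-.150,-.1125,.139))
E
```

```text
t 1.1 tcp [0.42024616 0.19851364 0.25015137] F [ 0.91320554 -0.28396158 -0.26529652] turn [0.09 0.   0.11]
[ 0.4887 -0.1704  0.25  ] shift cm [ -7.68 -36.72  -0.04]
[ 0.4887 -0.1704  0.139 ] shift cm [ -7.68 -36.74  11.06]
```

Request:
carry_out([
  [[-0.8, -3.6, 0, 0, 0, 0, 0], [-1.6, -7.3, 0, 0, 0, 0, 0], [-2.4, -11, 0, 0, 0, 0, 0], [-3.2, -14.7, 0, 0, 0, 0, 0], [-4, -18.4, 0, 0, 0, 0, 0], [-4.8, -22, 0, 0, 0, 0, 0], [-5.6, -25.7, 0, 0, 0, 0, 0], [-6.4, -29.4, 0, 0, 0, 0, 0], [-7, -33, 0, 0, 0, 0, 0], [-7.6, -36.7, 0, 0, 0, 0, 0], [-7.6, -36.7, 4, 0, 0, 0, 0], [-7.6, -36.7, 6, 0, 0, 0, 0]],
])

```text
t: 2.1
tcp_pos: [0.487, -0.1711, 0.188]
tool_rot: [0.014, 1.0, 0.001, 0.0]
force: [-0.4, 2.2, -0.0]
finger_gap: 0.002
gripper_force: 0.0
```

```bash
python3 - <<'E'
from h import *
plan(rack(-.150,-.1125,.139))
cv2.imwrite("pics/side1.png",cv2.resize(cams.snapshot("side")[100:350,170:450,::-1],None,fx=2.4,fy=2.4,interpolation=cv2.INTER_CUBIC))
E
```

```text
t 2.1 tcp [ 0.48703673 -0.17109495  0.18797338] F [-0.42812971  2.16371267 -0.02631026] turn [ 0.08  0.03 -0.2 ]
[ 0.4887 -0.1704  0.139 ] shift cm [-0.16  0.07  4.9 ]
```

View pics/side1.png

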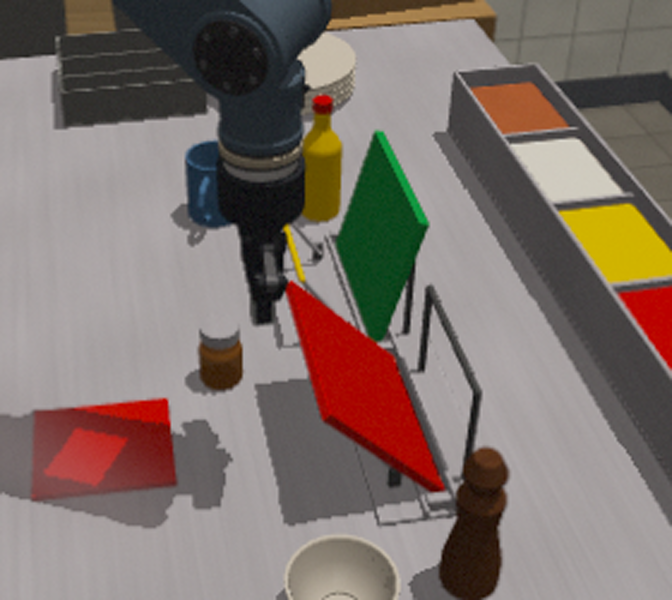

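The picture shows the closed fingertips at crop (262,322), in front of the red board's upper edge (290–325, 285–420) and clear of it. I'll lower the tool and begin the push.

Request:
carry_out([
  [[0, 0, 2.5, 0, 0, 0, 0], [0, 0, 4.9, 0, 0, 0, 0], [-1, 0, 4.9, 0, 0, 0, 0], [-2, 0, 4.9, 0, 0, 0, 0], [-2.8, 0, 4.9, 0, 0, 0, 0], [-3.6, 0, 4.7, 0, 0, 0, 0], [-4.4, 0, 4.5, 0, 0, 0, 0], [-5.2, 0, 4.2, 0, 0, 0, 0], [-6, 0, 3.9, 0, 0, 0, 0], [-6.8, 0, 3.6, 0, 0, 0, 0], [-7.6, 0, 3.3, 0, 0, 0, 0], [-7.6, 0, 3.3, 0, 0, 0, 0]],
])

```text
t: 3.15
tcp_pos: [0.5663, -0.1711, 0.158]
tool_rot: [0.012, 1.0, -0.0, 0.003]
force: [-0.7, -0.4, 0.5]
finger_gap: 0.002
gripper_force: 0.3
```

```bash
python3 - <<'E'
from h import *
plan(rack(-.02,-.1125,.165),rack(.01,-.1125,.165))
cv2.imwrite("pics/side2.png",cv2.resize(cams.snapshot("side")[100:350,170:450,::-1],None,fx=2.4,fy=2.4,interpolation=cv2.INTER_CUBIC))
E
```

```text
t 3.15 tcp [ 0.5662983  -0.17106549  0.15802995] F [-0.65212514 -0.40698674  0.47815446] turn [-0.02  0.33  0.06]
[ 0.6186 -0.1736  0.165 ] shift cm [-5.24 -0.13 -0.67]
[ 0.6486 -0.1743  0.165 ] shift cm [-8.24 -0.13 -0.65]
```

View pics/side2.png

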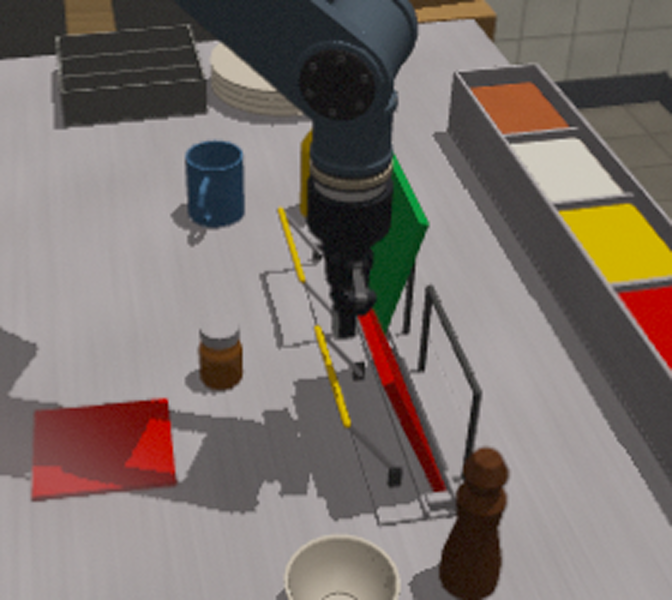

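The board is rotating up, with its edge resting on the fingers at crop (365,315). The right keeper is now exposed at (333,375). I'll continue past upright and follow the board to the bar.

Request:
carry_out([
  [[-0.7, 0, -0.2, 0, 0, 0, 0], [-1.4, 0, -0.4, 0, 0, 0, 0], [-2.1, 0, -0.6, 0, 0, 0, 0], [-2.8, 0, -0.8, 0, 0, 0, 0], [-3.5, 0, -1, 0, 0, 0, 0], [-4.2, 0, -1, 0, 0, 0, 0], [-4.9, 0, -1, 0, 0, 0, 0], [-5.6, 0, -1, 0, 0, 0, 0], [-6.3, 0, -1, 0, 0, 0, 0], [-7, 0, -1, 0, 0, 0, 0], [-7.6, 0, -1, 0, 0, 0, 0], [-8.1, 0, -1, 0, 0, 0, 0]],
])

```text
t: 4.2
tcp_pos: [0.6448, -0.1723, 0.1666]
tool_rot: [0.012, 1.0, 0.001, 0.0]
force: [-1.7, -1.2, 0.1]
finger_gap: -0.001
gripper_force: 0.1
```

```bash
python3 - <<'E'
from h import *
plan(rack(-.13,-.1125,.2),rack(-.13,-.1125,.094))
cv2.imwrite("pics/side3.png",cv2.resize(cams.snapshot("side")[100:350,170:450,::-1],None,fx=2.4,fy=2.4,interpolation=cv2.INTER_CUBIC))
E
```

```text
t 4.2 tcp [ 0.64479192 -0.17228159  0.16664725] F [-1.72428828 -1.17448353  0.09318605] turn [0.09 0.03 0.04]
[ 0.5087 -0.1709  0.2   ] shift cm [13.61 -0.18 -3.34]
[ 0.5087 -0.1709  0.094 ] shift cm [13.62 -0.2   7.26]
```

View pics/side3.png

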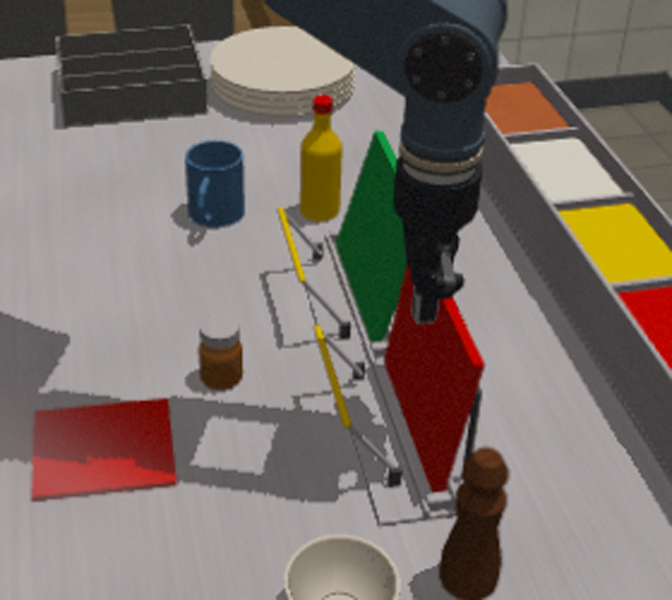

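The red board now stands leaning on the back bar, parallel to the green one. The right keeper bar is at crop (333,375). I'll back off and lower the fingers in front of that bar.

Request:
carry_out([
  [[1, 0, 0, 0, 0, 0, 0], [3, 0, 0, 0, 0, 0, 0], [6, 0, 0, 0, 0, 0, 0], [9, 0, 0, 0, 0, 0, 0], [12, 0, 0, 0, 0, 0, 0], [13.6, -0.2, 0, 0, 0, 0, 0], [13.6, -0.2, 2.5, 0, 0, 0, 0], [13.6, -0.2, 5, 0, 0, 0, 0], [13.6, -0.2, 7.2, 0, 0, 0, 0], [13.6, -0.2, 7.2, 0, 0, 0, 0]],
])

```text
t: 5.08
tcp_pos: [0.5057, -0.1698, 0.0916]
tool_rot: [0.012, 1.0, 0.003, -0.003]
force: [-1.7, 0.4, 0.1]
finger_gap: -0.002
gripper_force: 0.0
```

```bash
python3 - <<'E'
from h import *
plan(rack(-.1,-.1125,.094),rack(-.035,-.1125,.104))
E
```

```text
t 5.0833 tcp [ 0.50573062 -0.16978685  0.09159626] F [-1.73983292  0.38180287  0.11423758] turn [ 0.3  -0.35  0.  ]
[ 0.5387 -0.1716  0.094 ] shift cm [-3.29 -0.1  -0.26]
[ 0.6036 -0.1732  0.104 ] shift cm [-9.79 -0.09 -1.3 ]
```

Request:
carry_out([
  [[-1, 0, 0, 0, 0, 0, 0], [-2, 0, 0, 0, 0, 0, 0], [-3, 0, 0, 0, 0, 0, 0], [-3.7, 0, -0.2, 0, 0, 0, 0], [-4.4, 0, -0.4, 0, 0, 0, 0], [-5.1, 0, -0.6, 0, 0, 0, 0], [-5.8, 0, -0.8, 0, 0, 0, 0], [-6.5, 0, -1, 0, 0, 0, 0], [-7.2, 0, -1.1, 0, 0, 0, 0], [-7.9, 0, -1.2, 0, 0, 0, 0], [-8.6, 0, -1.2, 0, 0, 0, 0], [-9.1, 0, -1.2, 0, 0, 0, 0]],
])

```text
t: 6.08
tcp_pos: [0.6002, -0.1731, 0.1067]
tool_rot: [0.012, 1.0, 0.001, 0.001]
force: [-2.4, 0.2, 0.6]
finger_gap: -0.001
gripper_force: 0.7
```

Request:
carry_out([
  [[-0.3, 0, 0, 0, 0, 0, 0], [-0.5, 0, 0, 0, 0, 0, 0], [-0.5, 0, 0, 0, 0, 0, 0]],
])

```text
t: 6.33
tcp_pos: [0.6043, -0.1732, 0.1064]
tool_rot: [0.012, 1.0, 0.001, 0.0]
force: [-0.7, -0.1, -0.6]
finger_gap: -0.003
gripper_force: 0.3
```

```bash
python3 - <<'E'
from h import *
plan(rack(-.035,-.1125,.104))
P=[rack(-.020,b,.104) for b in(-.0425,-.1825)]
print(proj("top",P),proj("side",P))
hs=lambda im:cv2.cvtColor(im,cv2.COLOR_RGB2HSV)
for n in("top","side"):
    im=cams.snapshot(n);m=cv2.inRange(hs(im),(20,120,90),(33,255,255));k,_,st,_=cv2.connectedComponentsWithStats(m)
    print(n,[s.tolist() for s in st[1:] if s[4]>8])
cv2.imwrite("pics/side4.png",cv2.resize(cams.snapshot("side")[100:350,170:450,::-1],None,fx=2.4,fy=2.4,interpolation=cv2.INTER_CUBIC))
E
```

```text
t 6.3333 tcp [ 0.60426777 -0.17321052  0.10635994] F [-0.67256749 -0.10544038 -0.59027349] turn [0.1  0.01 0.04]
[ 0.6036 -0.1732  0.104 ] shift cm [ 0.06 -0.    0.24]
[[324.15422568 183.04309832]
 [378.46680577 185.35904229]] [[327.46954323 229.8700738 ]
 [342.42412507 268.70234316]]
top [[256, 51, 58, 36, 1990], [180, 165, 20, 19, 209], [322, 181, 9, 4, 26]]
side [[295, 155, 17, 37, 521], [0, 166, 13, 29, 165], [403, 185, 54, 33, 1060], [286, 186, 11, 32, 85], [334, 247, 10, 24, 77]]
```

View pics/side4.png

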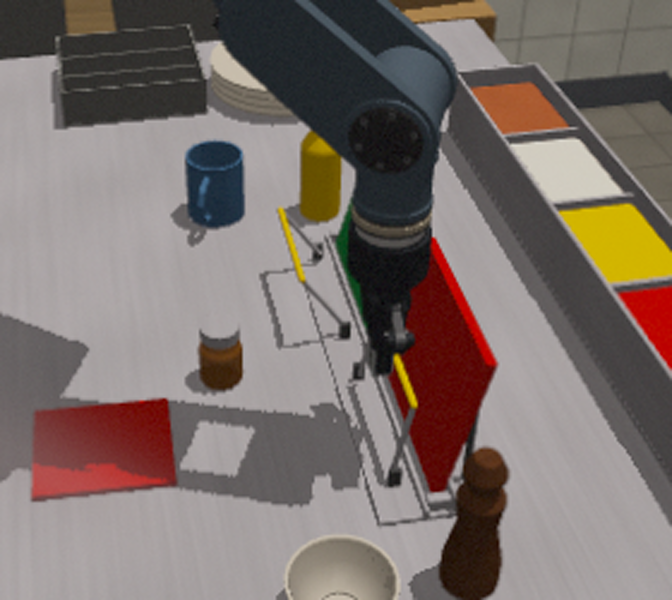

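The right keeper bar is now about upright, with its end at crop (412,405). The force is still low, so I'll press on gently until the stop shows in the force.

Request:
carry_out([
  [[-0.2, 0, 0, 0, 0, 0, 0], [-0.4, 0, 0, 0, 0, 0, 0], [-0.4, 0, 0, 0, 0, 0, 0]],
])

```text
t: 6.73
tcp_pos: [0.6046, -0.1733, 0.1067]
tool_rot: [0.012, 1.0, 0.001, -0.004]
force: [-8.9, -2.5, 4.4]
finger_gap: -0.001
gripper_force: 4.2
```

Request:
carry_out([
  [[-0.2, 0, 0, 0, 0, 0, 0], [-0.2, 0, 0, 0, 0, 0, 0]],
])

```text
t: 6.9
tcp_pos: [0.6048, -0.1732, 0.1066]
tool_rot: [0.011, 1.0, 0.002, -0.006]
force: [-12.1, -1.9, 8.0]
finger_gap: -0.001
gripper_force: 6.2
```

The force is 12 N and the tool has stopped moving, so the keeper is on its stop. I'll back off, rise, and cross to the left keeper.

Request:
carry_out([
  [[0.6, 0, 0, 0, 0, 0, 0], [2, 0, 0, 0, 0, 0, 0], [5, 0, 0, 0, 0, 0, 0], [8, 0, -1, 0, 0, 0, 0], [10.5, 0, -4, 0, 0, 0, 0], [10.5, 0, -8, 0, 0, 0, 0], [10.5, 3.8, -9, 0, 0, 0, 0], [10.5, 7.6, -9, 0, 0, 0, 0], [10.5, 11.4, -9, 0, 0, 0, 0], [10.5, 15.2, -9, 0, 0, 0, 0], [10.5, 19, -9, 0, 0, 0, 0], [10.5, 22.5, -9, 0, 0, 0, 0]],
])

```text
t: 7.9
tcp_pos: [0.511, 0.056, 0.1977]
tool_rot: [0.012, 1.0, 0.001, 0.002]
force: [0.3, 0.3, 0.3]
finger_gap: 0.002
gripper_force: 0.0
```

```bash
python3 - <<'E'
from h import *
plan(rack(-.13,.1125,.092))
hs=lambda im:cv2.cvtColor(im,cv2.COLOR_RGB2HSV)
print(proj("top",[rack(-.02,-.1125,.104),rack(-.084,.1125,.09)]))
im=cams.snapshot("top");m=cv2.inRange(hs(im),(20,120,90),(33,255,255));k,_,st,_=cv2.connectedComponentsWithStats(m)
print([s.tolist() for s in st[1:] if s[4]>8])
E
```

```text
t 7.9 tcp [0.51096944 0.05600282 0.19769805] F [0.32986572 0.32740517 0.30341273] turn [0.12 0.18 0.01]
[0.5142 0.0541 0.092 ] shift cm [-0.3  -0.21 10.57]
[[351.41814986 184.1886738 ]
 [262.4596495  206.25434803]]
[[256, 51, 58, 36, 1983], [180, 165, 20, 19, 198], [322, 182, 57, 5, 164]]
```

Request:
carry_out([
  [[-0.1, -0.2, 3.5, 0, 0, 0, 0], [-0.2, -0.2, 7, 0, 0, 0, 0], [-0.3, -0.2, 10.5, 0, 0, 0, 0], [-0.3, -0.2, 10.5, 0, 0, 0, 0], [-1.3, -0.2, 10.5, 0, 0, 0, 0], [-2.3, -0.2, 10.5, 0, 0, 0, 0], [-3.2, -0.2, 10.5, 0, 0, 0, 0], [-3.9, -0.2, 10.3, 0, 0, 0, 0], [-4.6, -0.2, 10.1, 0, 0, 0, 0], [-5.3, -0.2, 9.9, 0, 0, 0, 0], [-6, -0.2, 9.7, 0, 0, 0, 0], [-6.7, -0.2, 9.5, 0, 0, 0, 0]],
])

```text
t: 8.95
tcp_pos: [0.5783, 0.0505, 0.1029]
tool_rot: [0.012, 1.0, 0.001, 0.001]
force: [-1.8, 0.1, 1.8]
finger_gap: -0.0
gripper_force: 1.1
```

```bash
python3 - <<'E'
from h import *
plan(rack(-.035,.1125,.106))
E
```

```text
t 8.95 tcp [0.57828246 0.05050973 0.10291351] F [-1.78411551  0.10508193  1.84295224] turn [0.1  0.09 0.03]
[0.6092 0.0517 0.106 ] shift cm [-3.09  0.2  -0.3 ]
```

Request:
carry_out([
  [[-0.6, 0, -0.1, 0, 0, 0, 0], [-1.2, 0, -0.2, 0, 0, 0, 0], [-1.8, 0, -0.3, 0, 0, 0, 0], [-2.3, 0, -0.3, 0, 0, 0, 0], [-2.8, 0, -0.3, 0, 0, 0, 0], [-3.2, 0, -0.3, 0, 0, 0, 0], [-3.5, 0, -0.3, 0, 0, 0, 0], [-3.5, 0, -0.3, 0, 0, 0, 0]],
])

```text
t: 9.62
tcp_pos: [0.6095, 0.0498, 0.1045]
tool_rot: [0.012, 1.0, 0.001, -0.004]
force: [-7.8, -0.9, 3.3]
finger_gap: -0.0
gripper_force: 3.4
```

Request:
carry_out([
  [[-0.2, 0, 0, 0, 0, 0, 0], [-0.2, 0, 0, 0, 0, 0, 0]],
])

```text
t: 9.78
tcp_pos: [0.6096, 0.0498, 0.1045]
tool_rot: [0.012, 1.0, 0.001, -0.006]
force: [-9.9, -1.3, 5.7]
finger_gap: 0.003
gripper_force: 5.0
```

It is on the stop at 0.6096, with 10 N. I'll retreat and check.

Request:
carry_out([
  [[0.6, 0, 0, 0, 0, 0, 0], [2, 0, 0, 0, 0, 0, 0], [5, 0, 0, 0, 0, 0, 0], [8, 0, -1, 0, 0, 0, 0], [10.5, 0, -4, 0, 0, 0, 0], [13, 0, -8, 0, 0, 0, 0], [15, 0, -12, 0, 0, 0, 0], [15, 0, -15, 0, 0, 0, 0], [15, 3, -15, 0, 0, 0, 0], [15, 6, -15, 0, 0, 0, 0], [15, 6, -15, 0, 0, 0, 0]],
])

```text
t: 10.7
tcp_pos: [0.4671, 0.1163, 0.257]
tool_rot: [0.011, 1.0, 0.002, 0.003]
force: [-0.1, -0.4, -0.9]
finger_gap: 0.003
gripper_force: 0.0
```

```bash
python3 - <<'E'
from h import *
P=[rack(-.02,b,.104) for b in(.1825,.0425,-.0425,-.1825)]
ims=[]
for n in("top","side"):
    im=cams.snapshot(n);m=cv2.inRange(cv2.cvtColor(im,cv2.COLOR_RGB2HSV),(20,120,90),(33,255,255));k,_,st,_=cv2.connectedComponentsWithStats(m)
    print(n,proj(n,P).round(1).tolist(),[s.tolist() for s in st[1:] if s[4]>8])
    ims.append(im[120:340,170:450,::-1] if n=="top" else im[120:340,220:430,::-1])
cv2.imwrite("pics/end.png",cv2.resize(np.hstack(ims),None,fx=1.63,fy=1.63,interpolation=cv2.INTER_CUBIC))
E
```

```text
top [[236.0, 179.6], [290.9, 181.7], [324.2, 183.0], [378.5, 185.4]] [[256, 51, 58, 36, 1984], [190, 165, 9, 17, 97], [180, 172, 13, 11, 66], [234, 178, 58, 5, 163], [322, 181, 58, 6, 167]]
side [[308.7, 181.1], [319.7, 209.8], [327.5, 229.9], [342.4, 268.7]] [[295, 148, 26, 63, 618], [0, 166, 13, 28, 162], [403, 184, 54, 34, 1064], [326, 228, 18, 42, 146]]
```

View pics/end.png

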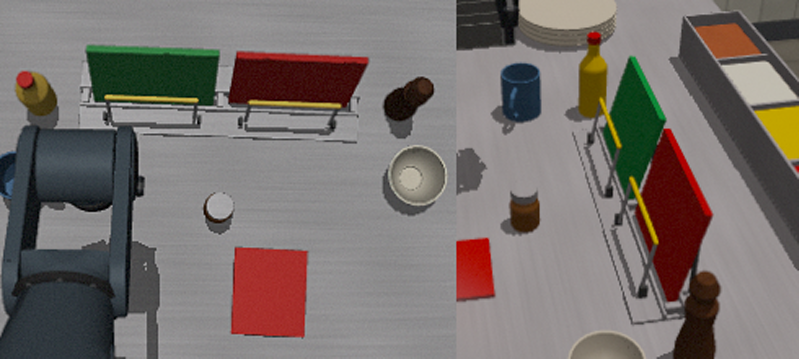

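Both boards lean back on their bars. Both yellow bars are up, at top-view composite (150,99) and (293,104), which matches the predicted positions to within a pixel. The bystanders look unmoved and the robot is clear.

```bash
python3 -c "
from station import sign_off
print(sign_off())"
```

```text
the job is handed in; nothing more can be done
None
```

The red board leans on its back bar like the green one, both keepers are pushed up onto their stops, the things around the rack look unmoved, and the job is handed in.

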